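# Shut and lock the medicine box

### The arm

A 6-joint arm with a two-finger parallel gripper is mounted at the origin on a cart in front of the work surface, level with it; the furniture and walls round the work are solid. World frame = base frame: x ahead of the robot, y to its left, z up, the work surface at z = 0. Lengths are in mm, angles in rad, forces in N, time in s.
With the tool pointing down it reaches from about 350 to 875 mm from the base axis. Payload 4.2 kg.
Tool frame: the origin (TCP) lies at the very end of the fingers, on their centre line; the grasp point (between the pads) lies 19 mm behind it; z points along the fingers, y is the line along which they close (so a half turn about z gives the same grasp; the last joint's range is limited). The gripper opens to 85 mm and grips with 20 to 120 N. Pads are 22 mm wide; open, the fingers measure 114 mm over their backs; the gripper's body (76 mm by 85 mm) begins 54 mm behind the grasp point. The pads swing forward as they close: fully open they stand 13 mm farther back than shut.
Start: joints at [-0.924, 0.385, 0.008, 0, -1.194, -0.259], TCP at [236.359, -578.562, 203.612] pointing down, gripper open.
Joint ranges: [-3.14, 3.14], [-1.21, 2.06], [-1.07, 1.41], [-3.16, 2.05], [-2.99, -0.16], [-3.1, 3.1]. Speed limits (rad/s): [2.79, 2.79, 3.14, 3.14, 3.14, 3.14].

### API

Orientations are given as a unit quaternion [x, y, z, w].
In Python, from bench import read_state, get_image, camera_model, job_done gives the robot as it stands.
- The arm moves only by the shell command python3 -m handwheel 'ROWS'. ROWS is JSON, a list of rows, each a list of 7 numbers: the shift along the tool's x, y, z in m, then the turn, a rotation vector about the tool's x, y, z in rad, then the gripper's target within -1 to 1 (fully open at 1, half-way at 0, shut at -1). In form: [[dx, dy, dz, wx, wy, wz, jaw], ...]. A call has 1 to 10 rows; each row is the pose to reach, as a shift and turn from the pose commanded when the call began, along the tool's axes at that moment; what a row does not reach only later rows make up. A row lasts 1/8 s, in which the tool goes at most 62.5 mm and 10.7 degrees, less where a joint would pass 70% of its speed; a pose out of reach is approached as far as the arm can. A call with a gripper value outside its range is refused whole. The fingers move at their own pace and stop on an object; the grip force is fixed at half the most. Time passes only in rows, so rows that repeat a pose let the fingers close. It gives the time, the measured TCP pose, the force, the opening and the grip force at its end, in the units of the state.
- read_state(): the state, without advancing time (a new reading comes with each control period).
- get_image(name): name is "scene" or "side" or "wrist"; returns (picture, depth): 400x640x3 uint8, blue, green, red; 400x640 float32, mm along the optical axis (not along the pixel's ray), 0 where there is no reading.
- camera_model(name): a dict with "K" (3x3 intrinsics, pixels), "rvec" (rotation vector, rad) and "tvec" (3), from world to camera coordinates, as OpenCV has them; the wrist camera has in their place "hand_eye" (4x4, takes a point from camera to tool coordinates, whose origin is the TCP and whose axes are the flange's). Camera axes: x right, y down, z forward; pixel columns grow to the right and rows downward; lengths in mm; the calibration is good to about 2 mm. A picture is of the moment at which its call begins: read the wrist's pose just before it. camera_model takes no time and is no camera call.
- job_done(): hands the job in; it is judged then, once.
The state is a dict: "clock": time; "joints": joint angles; "joint_vel": joint speeds; "joint_efforts": joint torques, N m; "position": TCP position; "ee_rot": TCP orientation; "contact_force": force on the tool from outside, world axes, zero at the start; "wrist_torque": the same for the moment, N m; "gripper_width": finger opening in mm; "grasp_force": force on a finger pad.
Only numpy, scipy, OpenCV 4.12 (cv2) and the standard library are available. Lean on these libraries where they do the work, as an engineer would, in place of code of your own. Each camera call takes 0.05 s, during which the arm holds its last target. There are 200 camera calls.

### The job

Shut the lid of the wooden medicine box, then lock it: take the key with the square bow from the key rest, put it fully into the lock, turn it clockwise (seen from above) to its stop so that the bolt comes out over the lid, turn it back home and draw it out. Put that key back upright in the pocket of the rest it came from; leave the round-bow key and the other things as they are.

Things in the scene. Friction and masses are not known exactly. Their poses are not given: they have to be found in the camera images.
- med_box: Brown wooden box fixed to the worktop, 180 deep (x) x 220 wide (y) mm; origin at the centre of its underside, x from front to hinge, z up. Its front 55 mm (towards -x) is a lock rail, 85 mm high, with a steel-grey lock plate; the lid lies behind it, lower. The rail's rear face is 34.5 mm and the shut lid's front edge 36.5 mm from the keyhole in x.
- keyhole (a point): Keyhole centre, on the top of the lock plate, 85 mm up; axes of the box. Slot 22 (y) x 10 (x) mm, 1.5 mm chamfer; the plug's slot, 6 mm deeper, is 20.5 x 7.5 mm, in line with it when home. The key goes straight down, about 24 mm, until its collar rests on the plate. It goes in or out only with the plug near home; when turned, its bit is caught under the plate.
- plug (a joint): Angle of the lock plug (rad): 0 = home (its start), grows clockwise seen from above to a stop at 1.25. Stays where it is left (light friction). Pushes the bolt out from about 0.55 on; does not pull it back. The bit has play in the plug: the key must turn about 0.1 to 0.2 rad past the wanted plug angle, either way.
- bolt (a joint): How far the steel bolt (44 wide, 6 mm thick) stands out of the rear face of the rail over the lid (m): 0 = in, about 0.0105 when the plug has been turned to its stop. It stays out when the plug returns.
- lid (a joint): Lid angle (rad): 0 = shut (level), grows as the front edge rises; starts between 0.4 and 0.75. A stiff hinge: it stays where it is left; a downward push of 1 to 3 N near the front edge moves it. Push from above on the top face: a push against the front edge runs towards the hinge and jams. Hard stop at 0.
- lid_press (a point): Point on top of the lid, half-way along it, 22 mm behind its front edge, 96 mm from the hinge axis and 4 mm above the lid's mid-plane: a good place to push. The lid is a brown board with a paler panel, 118 x 218 x 8 mm; shut, its top is 16 mm below the top of the rail. Axes turn with the lid.
- lid_hinge (a point): Middle of the hinge axis, along the box's y, at the rear of the box: 154.5 mm behind the keyhole in x and 20 mm lower; axes of the box.
- box_key_grip (a point): Centre of the bow of the key to use, which stands upright in the rest: steel, SQUARE bow, 30 wide (y) x 30 high (z) x 9 thick (x) mm, with a square hole to look at (solid to the touch). Grasp it from above across the thickness. z up along the shank, y along the width of bow and bit. This point is 29 mm above the underside of the collar.
- box_key: The same key; origin at the underside of its collar, which is 20 mm across, 4 thick and rests on the rest or on the lock plate. Above the collar a 9 mm neck up to 15 mm, then the bow. Below it a 7 mm shank and a bit, 18 (y) x 5 (x) mm, down to 24 mm below the collar. The same after a half turn about z. About 50 g.
- other_key_grip (a point): The same point (29 mm above the collar) of the second key, not to be used: a like steel key with a ROUND bow, 34 mm across.
- key_rest: Pale wooden block fixed to the worktop, left or right of the box, 55 (x) x 140 (y) x 36 high mm; origin at the centre of its underside. Two pockets in its top, at y = -35 and +35 mm in its frame, each 24 (y) x 11 (x) mm and 30 deep; each holds one key with its collar on the block, in either order.
- mug: Purple-grey mug, 86 x 125 x 96 mm, loose, on the other side of the box from the rest; origin under its centre. Leave alone.
- tin: Food tin, 75 mm across, 58 high, loose, at the right; origin under its centre. Leave alone.
- garlic: Garlic bulb, 60 x 57 x 58 mm, loose, front right; origin under its centre. Leave alone.
- lemon: Lemon, 83 x 58 x 58 mm, loose, front left; origin under its centre. Leave alone.
- spoon: Serving spoon, 201 x 43 x 14 mm, loose, rear left; origin under its centre. Leave alone.

How it is judged:
By the outcome, as a careful person would: the job done as asked, in the order asked, and still so for the second after the job is handed in, with the robot touching nothing.
It also fails if it takes over 69 s, if anything falls off the work surface, if the arm or the gripper's body presses on something with over 40 N, if the wrist force passes 120 N, or if a joint passes its speed limit or range.

## Working session

There is one attempt and no reset: what is moved stays moved. The work goes in short steps, Python scripts to look and compute and a shell command to move; the robot and the scene stay as the last step left them, time stands still between calls to the robot, and variables do not carry over. Pictures are saved under pics/ and viewed, at most 10 in all, crops included, and the job is handed in when it is done.

```bash
ls; mkdir -p pics; cat > h.py <<'E'
import numpy as np, cv2
from scipy.spatial.transform import Rotation as R
from bench import read_state,get_image,camera_model,job_done
def cam(n,st=None):
    m=camera_model(n);K=np.array(m["K"])
    if n=="wrist":
        st=st or read_state();H=np.array(m["hand_eye"]);T=np.eye(4);T[:3,:3]=R.from_quat(st["ee_rot"]).as_matrix();T[:3,3]=st["position"]
        W=T@H;return K,W[:3,:3],W[:3,3]
    r=cv2.Rodrigues(np.array(m["rvec"],float))[0];return K,r.T,-r.T@np.array(m["tvec"],float).ravel()
def ray(c,uv):
    K,Rw,o=c;uv=np.atleast_2d(uv).astype(float)
    d=np.c_[uv,np.ones(len(uv))]@np.linalg.inv(K).T@Rw.T
    return o,d
def plane(c,uv,z):
    o,d=ray(c,uv);return o+d*((z-o[2])/d[:,2])[:,None]
def cloud(c,depth):
    v,u=np.mgrid[:depth.shape[0],:depth.shape[1]]
    o,d=ray(c,np.c_[u.ravel(),v.ravel()]);return (o+d*depth.ravel()[:,None]).reshape(*depth.shape,3)
def proj(c,P):
    K,Rw,o=c;p=(np.atleast_2d(P)-o)@Rw@K.T;return p[:,:2]/p[:,2:]
E
python3 - <<'E'
from h import *
for n in("scene","side"):
    p,d=get_image(n);cv2.imwrite(f"pics/{n}0.png",p);np.savez(f"{n}0.npz",p=p,d=d);print(n,(d>0).mean(),cam(n)[2])
s=read_state();print(s["ee_rot"],s["position"],s["gripper_width"])
E
```

```text
pics
scene 0.99612890625 [-674.66766422 -732.272862    859.11733458]
side 0.99604296875 [-806.35127417  484.33752427  765.47100454]
[-1.92603918e-01  9.81276089e-01  9.49052101e-04 -2.59111936e-04] [ 236.11444615 -578.06641907  202.63968263] 85.52156972578383
```

View pics/scene0.png

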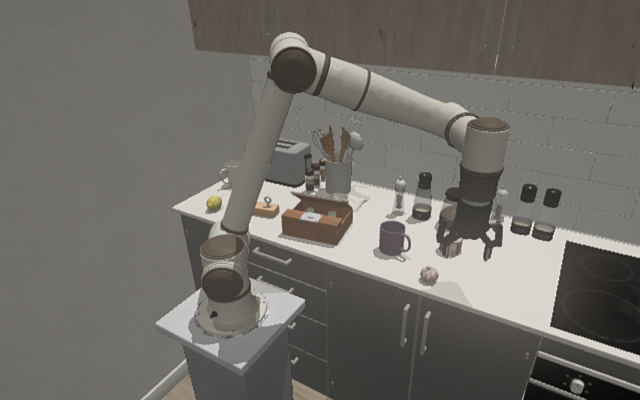

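View pics/side0.png

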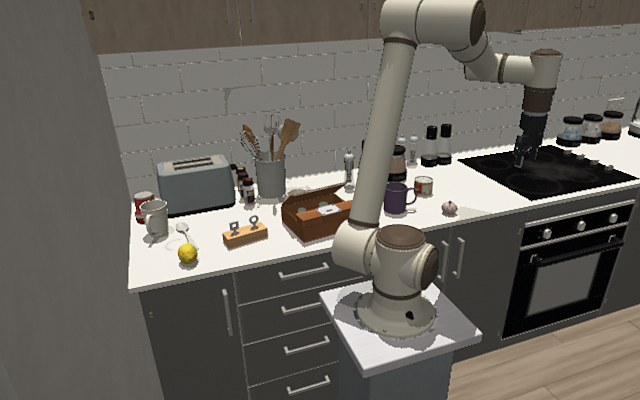

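The side view shows the rest at about (245,235), with the square-bow key on the left at (234,228) and the round one at (254,220). The box is at about (320,210) with its lid ajar. In the scene view the lock plate is at about (311,217). Next I'll get rough world points from depth.

```bash
python3 - <<'E'
from h import *
for n,pts in(("side",[(245,237),(234,228),(254,220),(330,210),(320,222),(317,193),(396,197),(188,254)]),("scene",[(311,217),(265,208),(320,228),(325,203),(392,238),(268,202)])):
    f=np.load(n+"0.npz");C=cloud(cam(n),f["d"])
    for u,v in pts: print(n,(u,v),C[v,u].round())
print(np.array(camera_model("wrist")["hand_eye"]).round(3),camera_model("wrist")["K"])
E
```

```text
side (245, 237) [479. 298.  26.]
side (234, 228) [496. 328.  57.]
side (254, 220) [639. 236.  -3.]
side (330, 210) [457.   7.  80.]
side (320, 222) [423.  56.  61.]
side (317, 193) [538.  25. 112.]
side (396, 197) [ 480. -257.   72.]
side (188, 254) [410. 483.  44.]
scene (311, 217) [457.  12.  83.]
scene (265, 208) [496. 258.  36.]
scene (320, 228) [437. -38.  61.]
scene (325, 203) [589.  31.  74.]
scene (392, 238) [ 480. -296.   76.]
scene (268, 202) [510. 251.  59.]
[[-1.00000e-03 -9.62000e-01 -2.73000e-01  6.98350e+01]
 [ 1.00000e+00 -1.00000e-03  0.00000e+00 -4.69000e-01]
 [-0.00000e+00 -2.73000e-01  9.62000e-01 -1.70109e+02]
 [ 0.00000e+00  0.00000e+00  0.00000e+00  1.00000e+00]] [[305.7738672    0.         315.01358966]
 [  0.         305.7738672  203.73859968]
 [  0.           0.           1.        ]]
```

```bash
python3 -m handwheel '[[-0.04,0.055,-0.03,0,0,0,1],[-0.08,0.11,-0.057,0,0,0.1,1],[-0.12,0.16,-0.057,0,0,0.2,1],[-0.16,0.21,-0.057,0,0,0.3,1],[-0.2,0.265,-0.057,0,0,0.39,1],[-0.24,0.317,-0.057,0,0,0.39,1],[-0.28,0.37,-0.057,0,0,0.39,1],[-0.32,0.42,-0.057,0,0,0.39,1],[-0.36,0.475,-0.057,0,0,0.39,1],[-0.4,0.528,-0.057,0,0,0.39,1]]'
python3 -c "
from bench import *
s=read_state();print(s['joints'],s['ee_rot'],s['position'])"
```

```text
clock: 1.35
position: [394.7, 17.5, 260.7]
ee_rot: [0.001, 1.0, 0.0, 0.0]
contact_force: [1.2, 0.4, -0.7]
gripper_width: 85.4
grasp_force: 0.0
[ 4.60693924e-01 -6.64199229e-02 -4.00002209e-01 -5.53383763e-05
 -1.23650788e+00 -2.03305299e+00] [7.90439285e-04 9.99999625e-01 1.80622853e-04 3.04508453e-04] [394.65124491  17.49052056 260.73617888]
```

```bash
python3 -m handwheel '[[0,0.05,0,0,0,0,1],[0,0.1,0,0,0,0,1],[0,0.12,0,0,0,0,1],[0,0.12,0,0,0,0,1]]'
python3 - <<'E'
from h import *
s=read_state();print(s["position"])
p,d=get_image("wrist");cv2.imwrite("pics/w0.png",p);np.savez("w0.npz",p=p,d=d,pos=s["position"],rot=s["ee_rot"])
E
```

```text
clock: 1.85
position: [394.8, 136.4, 260.1]
ee_rot: [-0.0, 1.0, -0.0, -0.001]
contact_force: [0.8, -0.3, 0.6]
gripper_width: 85.6
grasp_force: 0.0
[394.81124798 136.40164166 260.11869162]
```

View pics/w0.png

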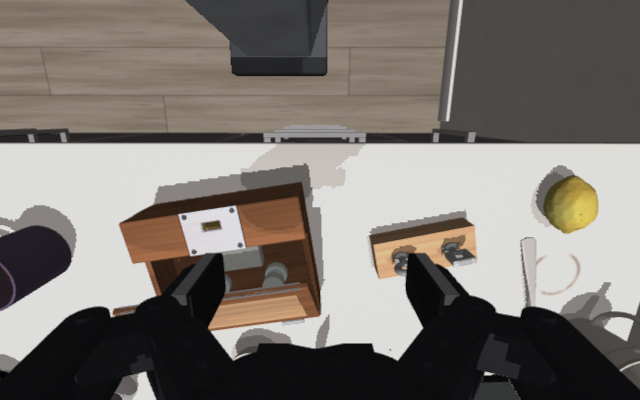

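The wrist view shows the lock plate centred near (211,230) with the keyhole at (211,226). The rest spans about (370-475, 222-278), with the square key near (455,254) and the round key near (402,262). The box and rest are both yawed by about 12°. The lid stands partly open under the fingers.

```bash
cat > m0.py <<'E'
from h import *
f=np.load("w0.npz");p=f["p"];d=f["d"];c=cam("wrist",dict(position=f["pos"],ee_rot=f["rot"]))
hsv=cv2.cvtColor(p,cv2.COLOR_BGR2HSV)
# plate
m=np.zeros(p.shape[:2],np.uint8);roi=(slice(195,265),slice(165,255))
m[roi]=((hsv[roi][...,1]<50)&(hsv[roi][...,2]>165))*255
C=cloud(c,d)
m[(abs(C[...,2]-85)>8)]=0
cs=max(cv2.findContours(m,0,2)[0],key=cv2.contourArea)
r=cv2.minAreaRect(cs);b=cv2.boxPoints(r);P=plane(c,b,85);print("plate",b.round(1).tolist(),P.round(1).tolist(),P.mean(0))
for i in range(4): e=P[(i+1)%4]-P[i];print(np.linalg.norm(e[:2]).round(1),np.degrees(np.arctan2(e[1],e[0])).round(1))
k=np.zeros_like(m);kr=(slice(215,238),slice(198,226));k[kr]=((hsv[kr][...,1]>70)|(hsv[kr][...,2]<120))*255
cs=max(cv2.findContours(k,0,2)[0],key=cv2.contourArea);r=cv2.minAreaRect(cs);print("hole",r,plane(c,r[0],85),plane(c,cv2.boxPoints(r),85).round(1).tolist())
# rest top
w=(abs(C[...,2]-36)<6)&(C[...,1]>150)&(C[...,1]<400)&(hsv[...,1]>60)
m2=(w*255).astype(np.uint8);cs=max(cv2.findContours(m2,0,2)[0],key=cv2.contourArea);r=cv2.minAreaRect(cs);b=cv2.boxPoints(r);P=plane(c,b,36);print("rest",P.round(1).tolist(),P.mean(0))
for i in range(4): e=P[(i+1)%4]-P[i];print(np.linalg.norm(e[:2]).round(1),np.degrees(np.arctan2(e[1],e[0])).round(1))
q=C[(C[...,2]>60)&(C[...,2]<100)&(C[...,1]>180)&(C[...,1]<380)&(C[...,0]>430)&(C[...,0]<560)]
print("bows",len(q), q[q[:,1]<290].mean(0),q[q[:,1]>290].mean(0))
# lid
for u,v in[(120,310),(180,318),(230,320),(280,310),(300,290)]:print((u,v),C[v,u].round(1))
E
python3 m0.py
python3 - <<'E'
import cv2;a=cv2.imread("pics/w0.png")
cv2.imwrite("pics/w0c.png",cv2.resize(a[180:335,110:490],None,fx=2.1,fy=2.1,interpolation=2))
E
```

```text
plate [[177.8000030517578, 213.89999389648438], [238.60000610351562, 204.60000610351562], [245.1999969482422, 247.5], [184.39999389648438, 256.8999938964844]] [[435.5, -26.9, 85.0], [424.0, 45.9, 85.0], [478.6, 50.3, 85.0], [491.1, -25.6, 85.0]] [457.32237224  10.93564662  85.        ]
73.7 99.0
54.8 4.5
76.9 -80.7
55.6 -178.6
hole ((210.969970703125, 225.28997802734375), (7.636753559112549, 17.677669525146484), 81.8698959350586) [[449.79623172  11.04236291  85.        ]] [[446.6, 0.2, 85.0], [443.4, 21.4, 85.0], [453.0, 21.9, 85.0], [456.2, 0.6, 85.0]]
rest [[492.2, 215.0, 36.0], [464.8, 351.6, 36.0], [519.8, 368.9, 36.0], [549.3, 227.7, 36.0]] [506.52927869 290.81470606  36.        ]
139.3 101.4
57.7 17.5
144.3 -78.2
58.5 -167.5
bows 399 [515.17417938 245.74491211  73.2009615 ] [499.39323284 323.24169677  74.52706204]
(120, 310) [529.3 -78.9 138.5]
(180, 318) [383.   95.5 351.7]
(230, 320) [575.5  26.5  93.6]
(280, 310) [554.   92.4 103.3]
(300, 290) [503.9 119.5 139.6]
```

View pics/w0c.png

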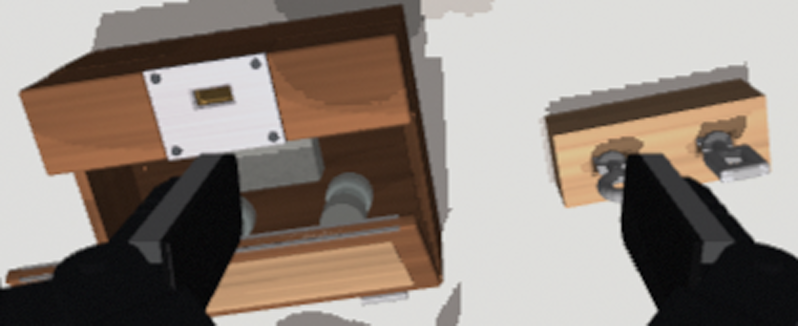

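The crop confirms the keyhole at (450,11) with the box yawed about 9°. The square-bow key is the far-left one, near (499,325). Next I shut the lid: turn the tool to box axes, close the fingers and hover over the press point.

```bash
python3 -m handwheel '[[-0.015,-0.012,0,0,0,-0.18,-1],[-0.03,-0.024,0,0,0,-0.36,-1],[-0.045,-0.036,0,0,0,-0.54,-1],[-0.06,-0.048,0,0,0,-0.72,-1],[-0.075,-0.06,0,0,0,-0.9,-1],[-0.09,-0.072,0.02,0,0,-1.08,-1],[-0.105,-0.085,0.04,0,0,-1.26,-1],[-0.12,-0.1,0.06,0,0,-1.44,-1],[-0.13,-0.11,0.08,0,0,-1.62,-1],[-0.134,-0.113,0.09,0,0,-1.728,-1]]'
python3 - <<'E'
from h import *
s=read_state();print(s["position"],s["joints"])
p,d=get_image("wrist");c=cam("wrist",s)
cv2.imwrite("pics/w1.png",p);np.savez("w1.npz",p=p,d=d,pos=s["position"],rot=s["ee_rot"])
E
```

```text
clock: 3.15
position: [528.2, 19.9, 169.1]
ee_rot: [0.76, -0.65, -0.001, 0.001]
contact_force: [-0.3, 0.3, -0.2]
gripper_width: 0.1
grasp_force: 0.0
[528.24304254  19.90975491 169.11049952] [ 3.44629357e-01  2.51951036e-01 -2.77735064e-01 -2.60590762e-04
 -1.04386008e+00 -1.88568013e-01]
```

View pics/w1.png

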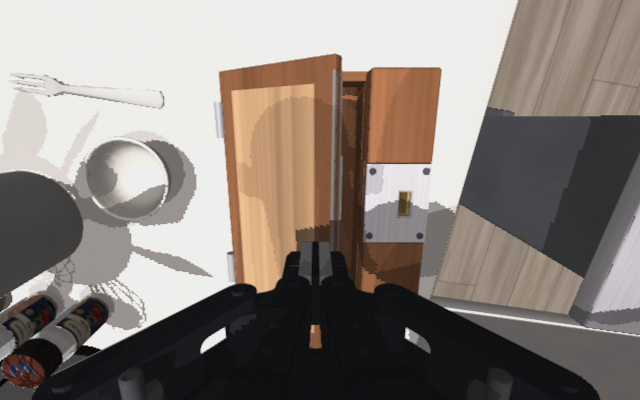

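The keyhole shows at (405,203), the plate at (366-431, 163-243), and the closed fingertips at (316,245) over the lid just behind its front edge at column 340. I'll measure the keyhole, yaw and lid angle from this closer view.

```bash
cat > m1.py <<'E'
from h import *
import sys
f=np.load(sys.argv[1]);p=f["p"];d=f["d"];c=cam("wrist",dict(position=f["pos"],ee_rot=f["rot"]))
hsv=cv2.cvtColor(p,cv2.COLOR_BGR2HSV);u0,v0=map(int,sys.argv[2:4])
k=np.zeros(p.shape[:2],np.uint8);kr=(slice(v0-22,v0+22),slice(u0-13,u0+13));k[kr]=((hsv[kr][...,1]>70)|(hsv[kr][...,2]<120))*255
cs=max(cv2.findContours(k,0,2)[0],key=cv2.contourArea);r=cv2.minAreaRect(cs);print("hole",r,plane(c,r[0],85),plane(c,cv2.boxPoints(r),85).round(1).tolist())
C=cloud(c,d)
m=((hsv[...,1]<60)&(hsv[...,2]>120)&(abs(C[...,2]-85)<8)&(abs(C[...,0]-457)<50)&(abs(C[...,1]-11)<60))*np.uint8(255)
cs=max(cv2.findContours(m,0,2)[0],key=cv2.contourArea);r=cv2.minAreaRect(cs);P=plane(c,cv2.boxPoints(r),85);print("plate",P.round(1).tolist(),P.mean(0))
for i in range(4): e=P[(i+1)%4]-P[i];print(np.linalg.norm(e[:2]).round(1),np.degrees(np.arctan2(e[1],e[0])).round(1))
# lock rail top height check
print("plate z depth",np.median(C[...,2][m>0]))
E
python3 m1.py w1.npz 405 203
python3 - <<'E'
from h import *
f=np.load("w1.npz");c=cam("wrist",dict(position=f["pos"],ee_rot=f["rot"]));C=cloud(c,f["d"])
q=C[110:220,245:310].reshape(-1,3);q0=q.mean(0);n=np.linalg.svd(q-q0)[2][2];n*=np.sign(n[2]);print("lid",q0,n,np.arccos(n[2]),np.degrees(np.arctan2(n[1],n[0])))
E
```

```text
hole ((404.0, 204.5), (25.0, 14.0), 90.0) [[451.05104416  11.10302786  85.        ]] [[459.6, 1.2, 85.0], [447.7, -0.7, 85.0], [442.3, 21.3, 85.0], [454.5, 23.2, 85.0]]
plate [[493.9, -26.2, 85.0], [438.3, -34.9, 85.0], [418.3, 40.5, 85.0], [478.6, 49.8, 85.0]] [457.25026853   7.30396477  85.        ]
56.3 -171.2
78.0 104.9
61.0 8.8
77.5 -78.6
plate z depth 84.76668999860394
lid [562.09501097  -9.86414229 110.33846223] [0.76712612 0.11890956 0.63037928] 0.8887546282082203 8.811098327828185
```

```bash
python3 -m handwheel '[[0,-0.013,0.02,0,0,0,-1],[0,-0.013,0.034,0,0,0,-1],[0,-0.01,0.041,0,0,0,-1],[0,-0.006,0.048,0,0,0,-1],[0,-0.002,0.054,0,0,0,-1],[0,0.002,0.06,0,0,0,-1],[0,0.005,0.067,0,0,0,-1],[0,0.008,0.074,0,0,0,-1],[0,0.01,0.08,0,0,0,-1],[0,0.012,0.086,0,0,0,-1]]'
python3 -m handwheel '[[0,0.001,0.005,0,0,0,-1],[0,0.0015,0.008,0,0,0,-1],[0,0.0015,0.011,0,0,0,-1],[0,0.0015,0.013,0,0,0,-1]]'
```

```text
clock: 4.45
position: [516.9, 20.2, 84.2]
ee_rot: [0.76, -0.65, -0.0, 0.0]
contact_force: [0.1, -0.2, 2.1]
gripper_width: 0.2
grasp_force: 0.6
clock: 4.95
position: [515.6, 20.0, 71.4]
ee_rot: [0.76, -0.65, -0.0, 0.0]
contact_force: [-1.0, 0.4, 0.3]
gripper_width: 0.0
grasp_force: 0.6
```

```bash
python3 -m handwheel '[[0,0,0.002,0,0,0,-1],[0,0,0.004,0,0,0,-1],[0,0,0.004,0,0,0,-1]]'
```

```text
clock: 5.32
position: [515.5, 20.0, 67.4]
ee_rot: [0.76, -0.65, -0.0, 0.0]
contact_force: [-0.4, -1.1, -0.8]
gripper_width: -0.1
grasp_force: 0.0
```

```bash
python3 -m handwheel '[[0,0,0.002,0,0,0,-1],[0,0,0.003,0,0,0,-1],[0,0,0.003,0,0,0,-1]]'
python3 - <<'E'
from h import *
s=read_state();p,d=get_image("wrist");cv2.imwrite("pics/w2.png",p);c=cam("wrist",s);C=cloud(c,d)
print(s["contact_force"])
q=C[60:200,230:300].reshape(-1,3);print(np.median(q,0),q[:,2].std())
for u in range(200,420,20):print(u,C[120,u].round(1),p[120,u])
E
```

```text
clock: 5.7
position: [515.5, 20.0, 64.5]
ee_rot: [0.76, -0.65, -0.0, 0.0]
contact_force: [-0.1, -0.2, -2.2]
gripper_width: -0.0
grasp_force: 0.0
[-0.05632431 -0.17934787 -2.24769288]
[548.74394518 -39.84797932  85.06804717] 9.743948602211248
200 [582.5 -38.8  76.2] [136 181 226]
220 [571.4 -40.5  80.2] [140 188 228]
240 [561.4 -42.1  81.9] [141 189 227]
260 [551.4 -43.7  85. ] [109 143 184]
280 [541.9 -45.2  86.4] [122 162 206]
300 [532.5 -46.6  89.8] [112 148 189]
320 [523.5 -48.1  91.2] [122 162 207]
340 [514.7 -49.4  92.5] [ 62  91 137]
360 [506.3 -50.8  95.6] [ 73 105 159]
380 [495.2 -52.4  83.8] [ 45  66 100]
400 [486.2 -53.8  85.5] [ 80 117 178]
```

View pics/w2.png

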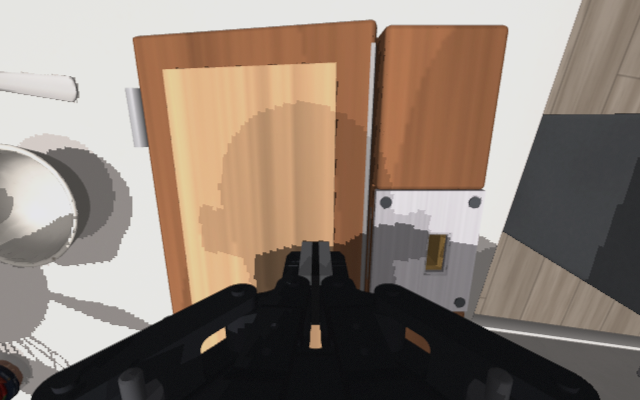

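The keyhole shows at (437,253) and the lid's front edge at column 370. Depth puts the lid front at about z=92, so it is not yet fully shut even though the TCP reads 64.5. I'll check that locally, around the fingertip.

```bash
python3 - <<'E'
from h import *
s=read_state();p,d=get_image("wrist");c=cam("wrist",s);C=cloud(c,d)
for v in (180,200,215,225,232,238,244,250,260):print(v,[C[v,u].round(0).astype(int).tolist() for u in(270,290,308,316,324,345,360)])
print(proj(c,s["position"]))
n={}
p2,d2=get_image("scene");cv2.imwrite("pics/s2.png",cv2.resize(p2[150:270,250:410],None,fx=5,fy=5,interpolation=2))
E
```

```text
180 [[543, -16, 86], [534, -18, 88], [525, -20, 90], [521, -20, 90], [517, -21, 91], [508, -23, 94], [501, -24, 95]]
200 [[542, -6, 85], [532, -8, 89], [523, -10, 91], [520, -11, 91], [516, -12, 92], [506, -14, 94], [499, -15, 95]]
215 [[541, 2, 85], [531, 0, 87], [522, -2, 90], [518, -3, 92], [515, -4, 93], [505, -6, 93], [498, -8, 95]]
225 [[541, 8, 84], [530, 5, 87], [522, 3, 90], [518, 2, 92], [514, 1, 92], [504, -1, 95], [497, -3, 96]]
232 [[540, 12, 85], [530, 9, 88], [521, 7, 90], [517, 6, 91], [513, 5, 92], [503, 2, 94], [496, 1, 96]]
238 [[540, 15, 85], [530, 13, 87], [520, 10, 89], [516, 9, 90], [513, 8, 92], [502, 6, 93], [496, 4, 96]]
244 [[540, 19, 85], [529, 16, 87], [520, 9, 100], [517, 9, 99], [513, 8, 100], [502, 8, 95], [495, 7, 95]]
250 [[526, -49, 235], [529, 19, 88], [520, 10, 105], [517, 9, 106], [513, 8, 106], [501, 12, 94], [495, 10, 96]]
260 [[539, 27, 85], [528, 14, 108], [520, 9, 117], [517, 9, 117], [513, 8, 117], [503, 10, 109], [493, 15, 96]]
[[314.5223621  238.33663376]]
```

View pics/s2.png

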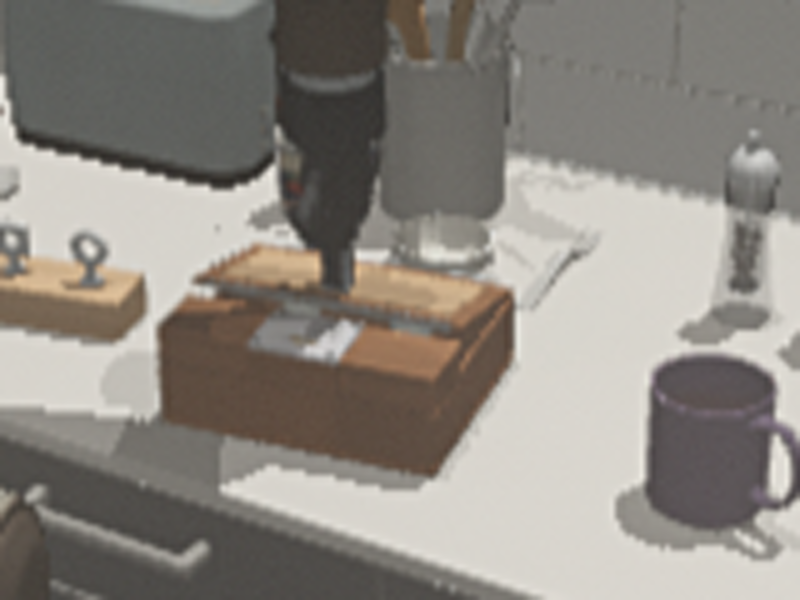

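The scene crop shows the lid still a little open, with the fingers resting on it. The tips seem to end behind the nominal TCP, so I'll check tip depths in the earlier pictures.

```bash
python3 - <<'E'
from h import *
for n in("w0","w1"):
    f=np.load(n+".npz");c=cam("wrist",dict(position=f["pos"],ee_rot=f["rot"]));C=cloud(c,f["d"])
    T=(C-f["pos"])@R.from_quat(f["rot"]).as_matrix()   # tool coords
    m=(abs(T[...,0])<60)&(abs(T[...,1])<75)&(T[...,2]<3)&(T[...,2]>-140)&(C[...,2]>150)
    z=T[m];o=np.argsort(-z[:,2])
    print(n,f["pos"].round(1),"deepest",z[o[:4]].round(1).tolist(),np.percentile(z[:,2],[99.9,99,95]))
    for a,b in(((243,224),(258,418)) if n=="w0" else ((246,310),(246,322))):print(T[a,b].round(1) if 0 else T[a,b].round(1))
    for v,u in [(258,215),(265,205),(258,420),(246,310),(246,322),(260,316)]:print((v,u),T[v,u].round(1))
E
```

```text
w0 [394.8 136.4 260.1] deepest [[2.9, 43.4, -40.0], [7.8, -42.5, -40.1], [2.6, -42.4, -40.1], [-4.3, 43.5, -40.2]] [-41.82205248 -47.32797341 -61.62658733]
[ -77.5 -110.2  174. ]
[ 11.4  44.6 -50. ]
(258, 215) [ 11.6 -42.7 -50.1]
(265, 205) [ 11.8 -44.6 -57. ]
(258, 420) [ 11.6  45.3 -50.4]
(246, 310) [-96.6  -6.4 208.1]
(246, 322) [-119.8   10.9  260.8]
(260, 316) [-142.8    1.8  259.8]
w1 [528.2  19.9 169.1] deepest [[11.0, 1.3, -30.1], [11.1, 5.2, -30.3], [11.2, -4.6, -30.6], [11.2, 4.7, -30.6]] [-33.33956467 -42.34043689 -69.04791069]
[ 11.5  -2.1 -37.4]
[ 11.5   3.6 -37.3]
(258, 215) [ -94.7 -121.   168.4]
(265, 205) [-104.1 -134.   168.5]
(258, 420) [-54.9  96.6  86. ]
(246, 310) [ 11.5  -2.1 -37.4]
(246, 322) [ 11.5   3.6 -37.3]
(260, 316) [ 11.7   0.7 -52.4]
```

The real closed fingertips lie about 28 mm behind the reported TCP (40 mm when open), so all my heights shift by that amount. I'll keep pressing: the lid should be shut at TCP z≈41.

```bash
python3 -m handwheel '[[0,0.001,0.005,0,0,0,-1],[0,0.002,0.01,0,0,0,-1],[0,0.002,0.015,0,0,0,-1],[0,0.003,0.019,0,0,0,-1],[0,0.003,0.021,0,0,0,-1],[0,0.003,0.021,0,0,0,-1]]'
python3 -m handwheel '[[0,0,0.0015,0,0,0,-1],[0,0,0.003,0,0,0,-1],[0,0,0.003,0,0,0,-1]]'
python3 - <<'E'
from h import *
s=read_state();print(s["contact_force"]);p,d=get_image("wrist");c=cam("wrist",s);C=cloud(c,d)
for u in (220,260,300,340,360,400):print(u,C[120,u].round(1))
E
```

```text
clock: 6.6
position: [512.4, 19.5, 43.3]
ee_rot: [0.76, -0.65, -0.0, 0.0]
contact_force: [-0.1, -0.8, 0.6]
gripper_width: -0.2
grasp_force: 0.0
clock: 6.98
position: [512.5, 19.5, 41.3]
ee_rot: [0.76, -0.65, 0.0, 0.0]
contact_force: [-2.7, 0.4, 5.8]
gripper_width: -0.3
grasp_force: 2.9
[-2.69213072  0.35858349  5.79171449]
220 [564.9 -41.7  69. ]
260 [547.1 -44.4  69.2]
300 [529.3 -47.2  69.7]
340 [511.6 -49.9  68.7]
360 [502.8 -51.3  69.3]
400 [489.1 -53.6  84.5]
```

The lid now reads z=69 across, so it is shut. Next I press slightly more, retreat up and go over the rest with open fingers.

```bash
python3 -m handwheel '[[0,0,0.001,0,0,0,-1],[0,0,-0.05,0,0,0,-1],[-0.01,-0.001,-0.11,0,0,0,1],[-0.06,-0.007,-0.15,0,0,0,1],[-0.12,-0.014,-0.159,0,0,0,1],[-0.18,-0.021,-0.159,0,0,0,1],[-0.24,-0.028,-0.159,0,0,0,1],[-0.298,-0.035,-0.159,0,0,0,1],[-0.298,-0.035,-0.159,0,0,0,1],[-0.298,-0.035,-0.159,0,0,0,1]]'
python3 - <<'E'
from h import *
s=read_state();p,d=get_image("wrist");cv2.imwrite("pics/w3.png",p);np.savez("w3.npz",p=p,d=d,pos=s["position"],rot=s["ee_rot"]);print(s["joints"])
E
```

```text
clock: 8.28
position: [500.8, 319.3, 199.0]
ee_rot: [0.76, -0.65, -0.0, 0.001]
contact_force: [-0.6, 0.2, -0.3]
gripper_width: 85.4
grasp_force: 0.0
[ 8.39910216e-01  3.35847298e-01 -7.76401389e-02 -1.47748686e-04
 -1.15855255e+00 -6.84406874e-01]
```

View pics/w3.png

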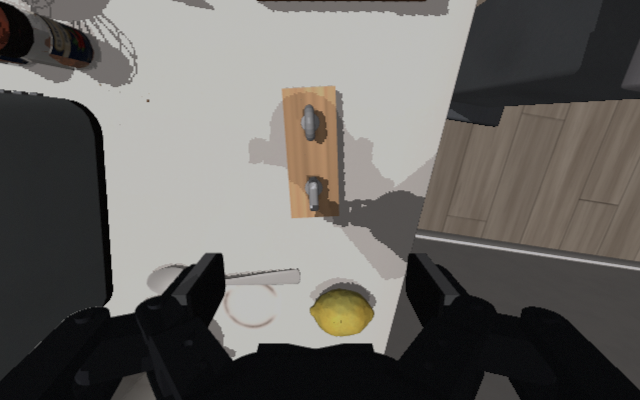

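The rest spans (283-340, 86-217), with the square key top at (313,193) and the round key at (310,122). I'll measure both keys and the rest.

```bash
cat > m3.py <<'E'
from h import *
import sys
f=np.load(sys.argv[1]);p=f["p"];d=f["d"];c=cam("wrist",dict(position=f["pos"],ee_rot=f["rot"]))
hsv=cv2.cvtColor(p,cv2.COLOR_BGR2HSV);C=cloud(c,d)
t=R.from_quat(f["rot"]).as_matrix();print("tool y ang",np.degrees(np.arctan2(t[1,1],t[0,1])))
near=(abs(C[...,0]-505)<60)&(abs(C[...,1]-290)<100)
m=((abs(C[...,2]-36)<6)&near&(hsv[...,1]>50)).astype(np.uint8)*255
m=cv2.morphologyEx(m,cv2.MORPH_CLOSE,np.ones((9,9)))
cs=max(cv2.findContours(m,0,2)[0],key=cv2.contourArea);P=plane(c,cs[:,0],36)[:,:2].astype(np.float32);r=cv2.minAreaRect(P);print("rest",r)
Z=C[...,2]
for z0 in(58,70):
  k=(near&(Z>z0)&(Z<95)).astype(np.uint8)*255
  for q in cv2.findContours(k,0,2)[0]:
    if cv2.contourArea(q)<15: continue
    mm=np.zeros_like(k);cv2.drawContours(mm,[q],-1,255,-1);X=C[(mm>0)&(k>0)]
    rr=cv2.minAreaRect(X[:,:2].astype(np.float32));print("bow",z0,len(X),X.mean(0).round(1),"zmax",np.percentile(X[:,2],98).round(1),rr)
E
python3 m3.py w3.npz
```

```text
tool y ang -171.09373188105073
rest ((507.937744140625, 290.3018798828125), (54.93449020385742, 139.7666473388672), 11.735156059265137)
bow 58 296 [501.3 322.4  78.1] zmax 81.1 ((501.08526611328125, 323.8940734863281), (8.964431762695312, 29.354833602905273), 9.793481826782227)
bow 58 336 [515.1 255.5  79.5] zmax 83.9 ((515.1806030273438, 255.80758666992188), (8.998955726623535, 33.12614440917969), 11.636828422546387)
bow 70 279 [501.2 323.1  79. ] zmax 81.2 ((501.09130859375, 323.8922119140625), (8.9196138381958, 29.30280113220215), 8.85088062286377)
bow 70 327 [515.1 255.7  79.8] zmax 83.9 ((515.1123657226562, 256.22003173828125), (8.966083526611328, 31.915559768676758), 11.633939743041992)
```

```bash
python3 -m handwheel '[[-0.0048,-0.001,0.05,0,0,-0.045,1],[-0.0048,-0.001,0.1,0,0,-0.045,1],[-0.0048,-0.001,0.14,0,0,-0.045,1],[-0.0048,-0.001,0.165,0,0,-0.045,1],[-0.0048,-0.001,0.178,0,0,-0.045,1],[-0.0048,-0.001,0.178,0,0,-0.045,1]]'
python3 - <<'E'
from h import *
s=read_state();p,d=get_image("wrist");cv2.imwrite("pics/w4.png",p);np.savez("w4.npz",p=p,d=d,pos=s["position"],rot=s["ee_rot"]);print(s["position"],R.from_quat(s["ee_rot"]).as_matrix().round(3))
E
python3 m3.py w4.npz
```

```text
clock: 9.07
position: [501.6, 323.4, 21.4]
ee_rot: [0.774, -0.633, 0.0, 0.0]
contact_force: [0.3, -0.3, -0.1]
gripper_width: 85.7
grasp_force: 0.0
[501.57088803 323.3757444   21.43284417] [[ 0.198 -0.98  -0.001]
 [-0.98  -0.198 -0.001]
 [ 0.001  0.001 -1.   ]]
tool y ang -168.60084583685298
rest ((508.3117370605469, 290.3371887207031), (54.92634582519531, 139.56039428710938), 11.728028297424316)
bow 58 2170 [457.9 309.8  81. ] zmax 94.5 ((458.09130859375, 312.0694580078125), (22.886259078979492, 14.718548774719238), 63.28410720825195)
bow 58 2171 [546.2 327.5  80.9] zmax 94.3 ((544.8778076171875, 329.43133544921875), (14.867403984069824, 22.92518424987793), 48.690643310546875)
bow 58 1696 [502.1 320.5  76.9] zmax 80.7 ((501.30291748046875, 324.394775390625), (9.009371757507324, 30.560949325561523), 11.685290336608887)
bow 58 2062 [515.6 255.6  80.2] zmax 84.2 ((515.5584106445312, 256.1297302246094), (8.91026782989502, 33.34550857543945), 11.83735179901123)
bow 70 1873 [457.7 309.4  83.3] zmax 94.5 ((458.09130859375, 312.0694580078125), (22.886259078979492, 14.718548774719238), 63.28410720825195)
bow 70 1869 [546.5 327.2  83.2] zmax 94.5 ((544.8778076171875, 329.43133544921875), (14.867403984069824, 22.92518424987793), 48.690643310546875)
bow 70 1489 [501.8 321.9  78.7] zmax 80.7 ((501.3157653808594, 324.4049377441406), (8.980579376220703, 30.54615592956543), 11.692374229431152)
bow 70 2053 [515.6 255.6  80.2] zmax 84.2 ((515.5475463867188, 256.1815185546875), (8.91026782989502, 32.578765869140625), 11.83735179901123)
```

View pics/w4.png

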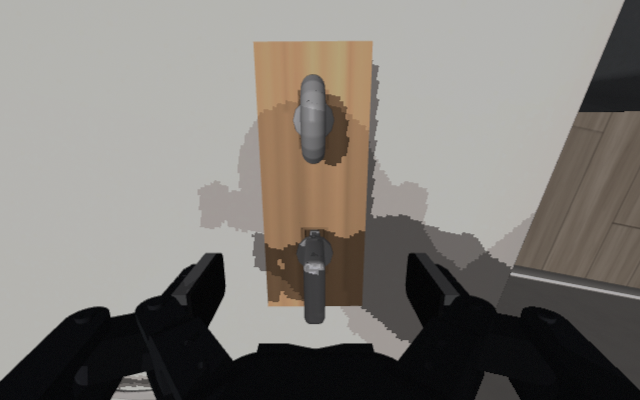

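The open fingers straddle the square bow at (315,275), aligned with it. The round key at (313,118) is clear. Closing now.

```bash
python3 -m handwheel '[[0,0,0,0,0,0,-1],[0,0,0,0,0,0,-1],[0,0,0,0,0,0,-1],[0,0,0,0,0,0,-1],[0,0,0,0,0,0,-1],[0,0,0,0,0,0,-1],[0,0,0,0,0,0,-1]]'; python3 -m handwheel '[[0,0,-0.01,0,0,0,-1],[0,0,-0.025,0,0,0,-1],[0,0,-0.04,0,0,0,-1],[0,0,-0.06,0,0,0,-1],[0,0,-0.1,0,0,0,-1],[0,0,-0.12,0,0,0,-1],[0,0,-0.12,0,0,0,-1]]'
python3 - <<'E'
from h import *
s=read_state();p,d=get_image("wrist");cv2.imwrite("pics/w5.png",p);np.savez("w5.npz",p=p,d=d,pos=s["position"],rot=s["ee_rot"]);print(s["position"],s["gripper_width"],s["grasp_force"])
E
```

```text
clock: 10.0
position: [501.6, 324.4, 21.9]
ee_rot: [0.774, -0.633, 0.0, -0.0]
contact_force: [-0.4, 0.4, 2.6]
gripper_width: 8.3
grasp_force: 59.6
clock: 10.88
position: [502.4, 325.2, 144.5]
ee_rot: [0.774, -0.633, 0.0, -0.003]
contact_force: [-0.4, -0.9, -0.7]
gripper_width: 8.3
grasp_force: 59.3
[502.367548   325.23890448 144.45605369] 8.320615546364456 59.330445528030396
```

View pics/w5.png

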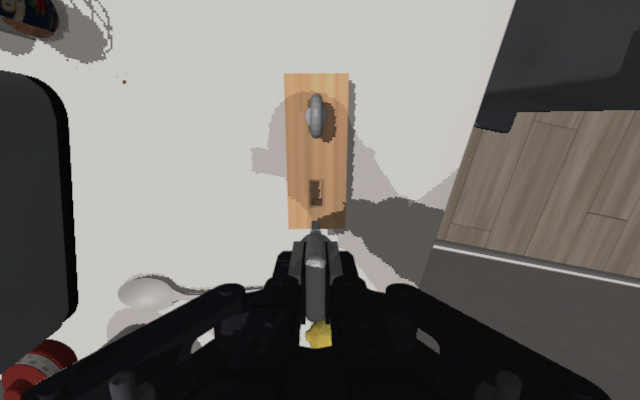

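The key is held, with the empty pocket at (316,193). I'll carry the key to a hover 10 mm beside the keyhole, then measure the bow in the tool frame, the pocket and the keyhole.

```bash
python3 -m handwheel '[[0.04,0.015,0,0,0,0,-1],[0.085,0.033,0,0,0,0,-1],[0.13,0.051,0,0,0,0.02,-1],[0.175,0.069,0,0,0,0.044,-1],[0.22,0.087,0,0,0,0.044,-1],[0.26,0.102,0,0,0,0.044,-1],[0.28,0.11,0,0,0,0.044,-1],[0.2875,0.1125,0.01,0,0,0.044,-1],[0.2875,0.1125,0.019,0,0,0.044,-1],[0.2875,0.1125,0.019,0,0,0.044,-1]]'
cat > m6.py <<'E'
from h import *
s=read_state();p,d=get_image("wrist");cv2.imwrite("pics/w6.png",p);np.savez("w6.npz",p=p,d=d,pos=s["position"],rot=s["ee_rot"]);print(s["position"],s["joints"])
def L(n):
    f=np.load(n);c=cam("wrist",dict(position=f["pos"],ee_rot=f["rot"]));C=cloud(c,f["d"]);Rm=R.from_quat(f["rot"]).as_matrix()
    return f["p"],f["pos"],Rm,c,C,(C-f["pos"])@Rm
for n in("w5.npz","w6.npz"):
    p,pos,Rm,c,C,T=L(n);print(n,"tool y",np.degrees(np.arctan2(Rm[1,1],Rm[0,1])))
    b=(abs(T[...,1])<4)&(abs(T[...,0])<20)&(T[...,2]<-20)&(T[...,2]>-65)
    q=T[b];print("bow",len(q),q.min(0).round(1),np.percentile(q,[2,98],axis=0).round(1).tolist())
p,pos,Rm,c,C,T=L("w5.npz");h=cv2.cvtColor(p,cv2.COLOR_BGR2HSV)
g=np.zeros(p.shape[:2],np.uint8);g[172:212,303:330]=(h[172:212,303:330,2]<130)*255
cs=max(cv2.findContours(g,0,2)[0],key=cv2.contourArea);print("pocket",cv2.boundingRect(cs),cv2.minAreaRect(plane(c,cs[:,0],36)[:,:2].astype(np.float32)))
p,pos,Rm,c,C,T=L("w6.npz");uv=proj(c,[451,11,85])[0];print("hole px",uv)
u,v=uv.round().astype(int);crop=p[max(0,v-70):v+50,u-80:u+80];cv2.imwrite("pics/w6c.png",cv2.resize(crop,None,fx=4.5,fy=4.5,interpolation=2));print(u-80,v-70)
E
python3 m6.py
```

```text
clock: 12.18
position: [447.6, 20.5, 121.2]
ee_rot: [0.76, -0.65, -0.001, 0.001]
contact_force: [-0.7, 0.5, 0.0]
gripper_width: 8.0
grasp_force: 59.3
[447.62385216  20.51972101 121.17678825] [ 4.10292760e-01  1.71087162e-01 -5.25546258e-01 -2.77506946e-04
 -8.77277649e-01 -2.53412960e-01]
w5.npz tool y -168.53266575071873
bow 1592 [-14.6  -4.  -65. ] [[-13.2, -3.7, -64.1], [14.9, 3.9, -32.8]]
w6.npz tool y -171.0216831760656
bow 1587 [-14.6  -4.  -65. ] [[-13.2, -3.7, -64.0], [14.8, 3.9, -33.4]]
pocket (309, 180, 14, 27) ((502.1278991699219, 324.6295166015625), (12.283914566040039, 25.153539657592773), 11.089703559875488)
hole px [311.7623244  205.49995445]
232 135
```

View pics/w6c.png

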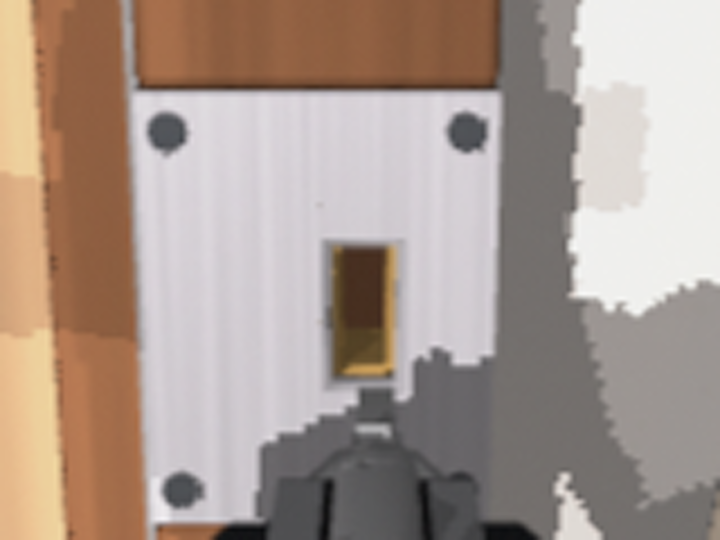

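The crop shows the keyhole (outer chamfer) at crop (322-404, 240-385), i.e. image pixel (312.3,204.0). The plate edges are parallel to the tool, and the key's bit shows just below the slot. I'll compute the offset.

```bash
python3 - <<'E'
from h import *
f=np.load("w6.npz");c=cam("wrist",dict(position=f["pos"],ee_rot=f["rot"]));Rm=R.from_quat(f["rot"]).as_matrix()
Q=plane(c,[(312.3,204.0)],85)[0];print(Q,(Q-f["pos"])@Rm)
E
python3 - <<'E'
from h import *
f=np.load("w6.npz");c=cam("wrist",dict(position=f["pos"],ee_rot=f["rot"]));Rm=R.from_quat(f["rot"]).as_matrix()
# pads/key bit centre in image: where key tip at tool (0,0,+10) should show; and bow y-centre
T=(cloud(c,f["d"])-f["pos"])@Rm
for v in (232,238,245,255,270):
    row=[(u,T[v,u].round(1).tolist()) for u in range(290,342,4)];print(v,[(u,t[1],t[2]) for u,t in row if -70<t[2]<15])
E
```

```text
[450.79389426   9.85870565  85.        ] [11.00431451 -1.57844254 36.17844669]
232 [(314, -0.3, -7.0), (318, 2.0, -7.1)]
238 [(306, -4.5, -17.8), (310, -2.1, -34.1), (314, -0.2, -34.9), (318, 1.7, -35.0), (322, 3.6, -34.6), (326, 6.2, -18.1)]
245 [(294, -9.6, -36.8), (298, -7.7, -36.7), (302, -5.9, -36.4), (306, -3.9, -37.1), (310, -2.0, -42.5), (314, -0.2, -42.9), (318, 1.6, -43.5), (322, 3.4, -43.9), (326, 5.5, -37.3), (330, 7.3, -37.2), (334, 9.3, -36.5), (338, 11.1, -37.6)]
255 [(290, -11.5, -38.4), (294, -8.9, -47.7), (298, -7.2, -47.5), (302, -5.4, -48.3), (306, -3.6, -50.4), (310, -1.8, -52.3), (314, -0.1, -52.8), (318, 1.5, -53.7), (322, 3.2, -53.8), (326, 5.1, -47.2), (330, 6.9, -46.3), (334, 8.6, -47.1), (338, 10.4, -47.2)]
270 [(290, -9.5, -61.8), (294, -8.1, -60.3), (298, -6.5, -60.7), (302, -4.9, -60.5), (306, -3.4, -57.7), (310, -1.8, -58.2), (314, -0.1, -58.2), (318, 1.5, -57.9), (322, 3.1, -57.8), (326, 4.6, -60.8), (330, 6.3, -59.9), (334, 7.9, -59.8), (338, 9.4, -61.0)]
```

```bash
python3 -m handwheel '[[0.006,-0.001,0,0,0,0,-1],[0.0108,-0.0017,0,0,0,0,-1],[0.0108,-0.0017,0.01,0,0,0,-1],[0.0108,-0.0017,0.02,0,0,0,-1],[0.0108,-0.0017,0.026,0,0,0,-1],[0.0108,-0.0017,0.029,0,0,0,-1],[0.0108,-0.0017,0.031,0,0,0,-1],[0.0108,-0.0017,0.031,0,0,0,-1]]'
```

```text
clock: 13.22
position: [451.7, 9.8, 91.6]
ee_rot: [0.76, -0.65, 0.0, -0.0]
contact_force: [-0.1, 0.6, 0.1]
gripper_width: 8.2
grasp_force: 59.3
```

```bash
python3 -m handwheel '[[0,0,0.002,0,0,0,-1],[0,0,0.004,0,0,0,-1],[0,0,0.006,0,0,0,-1],[0,0,0.008,0,0,0,-1],[0,0,0.008,0,0,0,-1]]'
```

```text
clock: 13.85
position: [451.5, 9.7, 83.4]
ee_rot: [0.76, -0.65, -0.0, 0.0]
contact_force: [-0.6, -0.6, -1.1]
gripper_width: 8.0
grasp_force: 59.3
```

```bash
python3 -m handwheel '[[0,0,0.003,0,0,0,-1],[0,0,0.006,0,0,0,-1],[0,0,0.009,0,0,0,-1],[0,0,0.011,0,0,0,-1],[0,0,0.012,0,0,0,-1],[0,0,0.012,0,0,0,-1]]'
```

```text
clock: 14.6
position: [451.6, 9.7, 71.5]
ee_rot: [0.76, -0.65, -0.0, 0.0]
contact_force: [-0.3, 0.2, -0.3]
gripper_width: 8.0
grasp_force: 59.3
```

```bash
python3 -m handwheel '[[0,0,0.001,0,0,0,-1],[0,0,0.002,0,0,0,-1],[0,0,0.002,0,0,0,-1]]'
```

```text
clock: 14.98
position: [451.7, 9.8, 70.8]
ee_rot: [0.76, -0.65, 0.0, 0.0]
contact_force: [-3.5, 0.7, 10.0]
gripper_width: 8.5
grasp_force: 61.0
```

Collar seated with a 10 N reaction. I ease off slightly and turn clockwise (+wz).

```bash
python3 -m handwheel '[[0,0,-0.0008,0,0,0.05,-1],[0,0,-0.0008,0,0,0.2,-1],[0,0,-0.0008,0,0,0.35,-1],[0,0,-0.0008,0,0,0.5,-1],[0,0,-0.0008,0,0,0.65,-1],[0,0,-0.0008,0,0,0.8,-1],[0,0,-0.0008,0,0,0.95,-1],[0,0,-0.0008,0,0,1.1,-1],[0,0,-0.0008,0,0,1.2,-1],[0,0,-0.0008,0,0,1.2,-1]]'
python3 -c "
from bench import *
s=read_state();print(s['wrist_torque'],s['contact_force'])"
```

```text
clock: 16.23
position: [450.2, 10.2, 70.9]
ee_rot: [-0.26, 0.966, 0.001, -0.001]
contact_force: [-6.0, 3.6, 7.1]
gripper_width: 8.1
grasp_force: 60.5
[1.44023249 1.85563752 0.14399362] [-5.95283535  3.64630974  7.14760442]
```

```bash
python3 -m handwheel '[[0,0,0,0,0,0.08,-1],[0,0,0,0,0,0.15,-1],[0,0,0,0,0,0.2,-1],[0,0,0,0,0,0.24,-1],[0,0,0,0,0,0.24,-1]]'
cat > t.py <<'E'
from h import *
s=read_state();m=R.from_quat(s["ee_rot"]).as_matrix();print("torque",s['wrist_torque'],"F",s['contact_force'],"tool y",np.degrees(np.arctan2(m[1,1],m[0,1])))
E
python3 t.py
```

```text
clock: 16.85
position: [450.1, 10.4, 70.8]
ee_rot: [-0.143, 0.99, 0.001, -0.001]
contact_force: [-6.3, 6.2, 8.4]
gripper_width: 7.8
grasp_force: 60.5
torque [1.92456318 2.08425315 0.14896538] F [-6.25788005  6.22177471  8.36041073] tool y 106.4213466
```

```bash
python3 -m handwheel '[[0,0,0,0,0,0.05,-1],[0,0,0,0,0,0.1,-1],[0,0,0,0,0,0.1,-1]]'
python3 t.py
python3 - <<'E'
from h import *
p,d=get_image("wrist");s=read_state();c=cam("wrist",s);np.savez("w7.npz",p=p,d=d,pos=s["position"],rot=s["ee_rot"])
cv2.imwrite("pics/w7.png",p)
E
```

```text
clock: 17.23
position: [450.3, 10.6, 70.9]
ee_rot: [-0.094, 0.996, 0.0, -0.001]
contact_force: [-6.5, 6.9, 6.8]
gripper_width: 8.3
grasp_force: 61.1
torque [2.13945008 2.16867699 0.62960826] F [-6.50312497  6.88711409  6.77564771] tool y 100.83009374573363
```

View pics/w7.png

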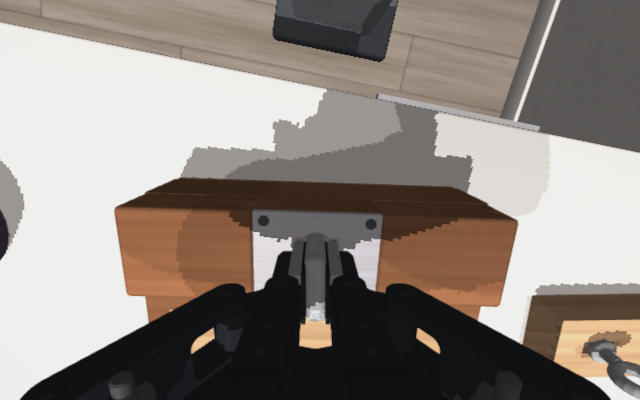

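The torque jumped to 0.63 Nm at 1.54 rad, so the plug is at its stop. The view shows the key turned across the plate at (316,265). Now I turn back to home and slightly past, to take up the play.

```bash
python3 -m handwheel '[[0,0,0,0,0,-0.18,-1],[0,0,0,0,0,-0.36,-1],[0,0,0,0,0,-0.54,-1],[0,0,0,0,0,-0.72,-1],[0,0,0,0,0,-0.9,-1],[0,0,0,0,0,-1.08,-1],[0,0,0,0,0,-1.26,-1],[0,0,0,0,0,-1.42,-1],[0,0,0,0,0,-1.54,-1],[0,0,0,0,0,-1.54,-1]]'; python3 t.py
python3 -m handwheel '[[0,0,0,0,0,-0.08,-1],[0,0,0,0,0,-0.13,-1],[0,0,0,0,0,-0.13,-1]]'; python3 t.py
```

```text
clock: 18.52
position: [451.3, 10.0, 70.8]
ee_rot: [0.76, -0.65, -0.0, 0.0]
contact_force: [-3.3, 3.0, 6.5]
gripper_width: 7.9
grasp_force: 60.2
torque [ 0.8809324   1.14048831 -0.03903473] F [-3.32864648  3.01167962  6.49373497] tool y -171.1386304182491
clock: 18.9
position: [451.5, 9.9, 70.9]
ee_rot: [0.8, -0.6, -0.0, -0.0]
contact_force: [-3.1, 1.3, 5.4]
gripper_width: 8.0
grasp_force: 60.2
torque [0.73393509 1.05840479 0.01517214] F [-3.13132062  1.34433495  5.35534861] tool y -163.73208969231223
```

```bash
python3 -m handwheel '[[0,0,0,0,0,-0.06,-1],[0,0,0,0,0,-0.06,-1],[0,0,0,0,0,-0.06,-1]]'; python3 t.py
```

```text
clock: 19.27
position: [451.5, 9.9, 70.8]
ee_rot: [0.817, -0.576, -0.0, -0.0]
contact_force: [-2.7, 2.4, 6.2]
gripper_width: 8.2
grasp_force: 60.2
torque [ 0.66483621  0.99160389 -0.10480497] F [-2.68717785  2.38501286  6.21730989] tool y -160.33286824066158
```

```bash
python3 -m handwheel '[[0,0,0,0,0,0.1,-1],[0,0,0,0,0,0.18,-1],[0,0,0,0,0,0.18,-1],[0,0,-0.002,0,0,0.18,-1],[0,0,-0.004,0,0,0.18,-1],[0,0,-0.006,0,0,0.18,-1],[0,0,-0.006,0,0,0.18,-1]]'; python3 t.py
```

```text
clock: 20.15
position: [451.8, 9.8, 76.5]
ee_rot: [0.763, -0.646, 0.0, -0.0]
contact_force: [-0.2, -1.0, -0.4]
gripper_width: 8.2
grasp_force: 59.3
torque [ 0.0425857   0.0369473  -0.04499914] F [-0.162567   -1.02342568 -0.43024132] tool y -170.4855821065653
```

```bash
python3 -m handwheel '[[0,0,-0.004,0,0,0,-1],[0,0,-0.008,0,0,0,-1],[0,0,-0.013,0,0,0,-1],[0,0,-0.018,0,0,0,-1],[0,0,-0.018,0,0,0,-1]]'; python3 t.py
```

```text
clock: 20.78
position: [452.0, 9.9, 95.0]
ee_rot: [0.763, -0.646, 0.0, -0.001]
contact_force: [-0.1, 0.2, -0.8]
gripper_width: 8.1
grasp_force: 59.3
torque [-0.00427353 -0.0254399   0.02959201] F [-0.08398795  0.20773719 -0.78701895] tool y -170.48713439218886
```

```bash
python3 -m handwheel '[[0,0,-0.03,0,0,0,-1],[-0.01,0,-0.055,0,0,0,-1],[-0.03,0,-0.06,0,0,0,-1],[-0.03,0,-0.06,0,0,0,-1]]'
python3 - <<'E'
from h import *
s=read_state();p,d=get_image("wrist");np.savez("w8.npz",p=p,d=d,pos=s["position"],rot=s["ee_rot"]);c=cam("wrist",s);C=cloud(c,d)
a=np.radians(8.9);B=(C[...,:2]-[450.8,9.9]);X=B@[np.cos(a),np.sin(a)];Y=B@[-np.sin(a),np.cos(a)]
for y0 in(-60,-40,-15,-8,0,8,15,40):
    print(y0,[(x0,round(float(np.median(C[...,2][g])),1)) if (g:=(abs(X-x0)<1)&(abs(Y-y0)<2)&(C[...,2]<120)).sum()>1 else (x0,None) for x0 in range(26,60,3)])
Rm=R.from_quat(s["ee_rot"]).as_matrix();T=(C-s["position"])@Rm;b=(abs(T[...,1])<4)&(abs(T[...,0])<20)&(T[...,2]<-20)&(T[...,2]>-65)
print("bow",np.percentile(T[b],[2,98],axis=0).round(1).tolist(),T[b].min(0))
# keyhole dark test
for z in(85,):
    uv=proj(c,[[450.8,9.9,85]])[0];print(uv,s["position"])
E
```

```text
clock: 21.28
position: [446.8, 40.1, 154.9]
ee_rot: [0.764, -0.645, 0.0, -0.001]
contact_force: [0.0, 0.5, -0.8]
gripper_width: 8.3
grasp_force: 59.3
-60 [(26, 84.7), (29, 84.8), (32, 84.3), (35, None), (38, 68.8), (41, 68.4), (44, 68.8), (47, 68.9), (50, 69.0), (53, 69.2), (56, 68.9), (59, 69.3)]
-40 [(26, 84.7), (29, 84.8), (32, 84.8), (35, 68.2), (38, 68.6), (41, 68.8), (44, 68.7), (47, 68.8), (50, 68.8), (53, 69.0), (56, 69.3), (59, 69.3)]
-15 [(26, 84.6), (29, 85.1), (32, 84.7), (35, 75.2), (38, 76.2), (41, 76.0), (44, 75.7), (47, 69.1), (50, 68.6), (53, 69.6), (56, 69.4), (59, 69.2)]
-8 [(26, 84.6), (29, 85.0), (32, 85.3), (35, 75.7), (38, 75.7), (41, 75.8), (44, 75.6), (47, 68.7), (50, 68.8), (53, 69.6), (56, 69.2), (59, 69.0)]
0 [(26, 84.7), (29, 84.6), (32, 84.6), (35, 84.0), (38, 75.5), (41, 75.8), (44, 75.7), (47, 68.5), (50, 69.0), (53, 69.1), (56, 69.6), (59, 69.2)]
8 [(26, 85.0), (29, 84.6), (32, 84.4), (35, 75.0), (38, 75.5), (41, 75.8), (44, 75.9), (47, 68.6), (50, 68.7), (53, 69.3), (56, 69.1), (59, 69.5)]
15 [(26, 84.7), (29, 85.5), (32, 84.8), (35, 75.6), (38, 75.7), (41, 75.7), (44, 75.7), (47, 68.2), (50, 69.0), (53, 69.0), (56, 69.8), (59, 69.4)]
40 [(26, 84.6), (29, 84.8), (32, 84.9), (35, None), (38, 68.8), (41, 69.1), (44, 68.6), (47, 68.4), (50, 68.8), (53, 69.0), (56, 69.4), (59, 69.4)]
bow [[-13.2, -3.7, -64.2], [14.9, 3.8, -33.0]] [-14.77780199  -3.9958835  -64.99125642]
[316.00413392 168.57395805] [446.7769097   40.09964821 154.86959446]
```

The depth profile shows the bolt standing out from 34.5 to about 45 mm over the shut lid: locked. Now I return the key to its pocket.

```bash
python3 -m handwheel '[[-0.04,-0.015,0,0,0,0,-1],[-0.08,-0.03,0,0,0,-0.03,-1],[-0.12,-0.045,0,0,0,-0.03,-1],[-0.16,-0.06,0,0,0,-0.03,-1],[-0.2,-0.075,0,0,0,-0.03,-1],[-0.24,-0.09,0,0,0,-0.03,-1],[-0.262,-0.098,0,0,0,-0.03,-1],[-0.271,-0.102,0.02,0,0,-0.03,-1],[-0.271,-0.102,0.06,0,0,-0.03,-1],[-0.271,-0.102,0.06,0,0,-0.03,-1]]'; cp w8.npz w8b.npz
python3 - <<'E'
from h import *
s=read_state();p,d=get_image("wrist");np.savez("w9.npz",p=p,d=d,pos=s["position"],rot=s["ee_rot"]);c=cam("wrist",s);C=cloud(c,d)
print(s["position"])
Rm=R.from_quat(s["ee_rot"]).as_matrix();print(np.degrees(np.arctan2(Rm[1,1],Rm[0,1])))
h=cv2.cvtColor(p,cv2.COLOR_BGR2HSV)
m=((abs(C[...,2]-36)<4)&(abs(C[...,0]-508)<60)&(abs(C[...,1]-290)<100)&(h[...,1]>50)).astype(np.uint8)*255
m=cv2.morphologyEx(m,cv2.MORPH_CLOSE,np.ones((9,9)));cs=max(cv2.findContours(m,0,2)[0],key=cv2.contourArea)
print("rest",cv2.minAreaRect(plane(c,cs[:,0],36)[:,:2].astype(np.float32)))
E
```

```text
clock: 22.58
position: [500.5, 320.9, 90.4]
ee_rot: [0.773, -0.635, -0.001, 0.005]
contact_force: [0.9, 0.4, 0.4]
gripper_width: 8.3
grasp_force: 59.3
[500.46530598 320.85951209  90.38172392]
-168.8281258171011
rest ((508.5745544433594, 288.2868347167969), (54.942020416259766, 135.5126495361328), 11.73458194732666)
```

```bash
python3 -m handwheel '[[0,0,0,0,0,0,-1],[0,0,0,0,0,0,-1]]'; python3 -c "
from bench import *
s=read_state();print(s['position'],s['ee_rot'],s['joint_vel'])"
```

```text
clock: 22.88
position: [503.3, 323.9, 96.1]
ee_rot: [0.773, -0.635, 0.0, -0.001]
contact_force: [0.2, -0.9, -0.1]
gripper_width: 7.8
grasp_force: 59.3
[503.34840874 323.9368925   96.08908866] [ 7.72858120e-01 -6.34577057e-01  1.98140044e-04 -1.49833007e-03] [ 0.00318178 -0.00028454 -0.00545691 -0.00234873  0.00303601 -0.00170704]
```

```bash
python3 -m handwheel '[[-0.0008,0.0014,0.015,0,0,0,-1],[-0.0008,0.0014,0.03,0,0,0,-1],[-0.0008,0.0014,0.042,0,0,0,-1],[-0.0008,0.0014,0.049,0,0,0,-1],[-0.0008,0.0014,0.052,0,0,0,-1],[-0.0008,0.0014,0.055,0,0,0,-1],[-0.0008,0.0014,0.055,0,0,0,-1]]'
```

```text
clock: 23.75
position: [501.0, 324.0, 39.5]
ee_rot: [0.773, -0.635, 0.0, -0.0]
contact_force: [0.3, -0.8, 0.5]
gripper_width: 8.0
grasp_force: 59.3
```

```bash
python3 -m handwheel '[[0,-0.0003,0.005,0,0,0,-1],[0,-0.0003,0.01,0,0,0,-1],[0,-0.0003,0.014,0,0,0,-1],[0,-0.0003,0.016,0,0,0,-1],[0,-0.0003,0.017,0,0,0,-1],[0,-0.0003,0.017,0,0,0,-1]]'
```

```text
clock: 24.5
position: [501.3, 324.1, 22.4]
ee_rot: [0.773, -0.635, 0.0, 0.0]
contact_force: [0.6, -0.2, -0.7]
gripper_width: 8.1
grasp_force: 59.3
```

```bash
python3 -m handwheel '[[0,0,0.0008,0,0,0,-1],[0,0,0.0013,0,0,0,-1],[0,0,0.0013,0,0,0,-1]]'
```

```text
clock: 24.88
position: [501.4, 324.2, 21.9]
ee_rot: [0.773, -0.634, 0.0, -0.0]
contact_force: [-1.1, -1.3, 5.5]
gripper_width: 8.2
grasp_force: 60.1
```

```bash
python3 -m handwheel '[[0,0,0,0,0,0,0],[0,0,0,0,0,0,1],[0,0,0,0,0,0,1],[0,0,0,0,0,0,1],[0,0,0,0,0,0,1],[0,0,-0.03,0,0,0,1],[0,0,-0.08,0,0,0,1],[0,0,-0.13,0,0,0,1],[0,0,-0.178,0,0,0,1],[0,0,-0.178,0,0,0,1]]'
python3 -m handwheel '[[0,0,0,0,0,0,1],[0,0,0,0,0,0,1]]'
python3 - <<'E'
from h import *
s=read_state();p,d=get_image("wrist");cv2.imwrite("pics/w10.png",p);np.savez("w10.npz",p=p,d=d,pos=s["position"],rot=s["ee_rot"])
E
python3 m3.py w10.npz
```

```text
clock: 26.12
position: [503.3, 325.8, 204.3]
ee_rot: [0.773, -0.634, 0.001, -0.005]
contact_force: [1.1, -0.8, -0.3]
gripper_width: 85.2
grasp_force: 0.0
clock: 26.38
position: [500.6, 323.5, 197.4]
ee_rot: [0.773, -0.635, -0.0, 0.002]
contact_force: [0.2, 0.4, -0.0]
gripper_width: 85.5
grasp_force: 0.0
tool y ang -168.77867796919517
rest ((507.95172119140625, 290.0880432128906), (54.94624710083008, 139.2709503173828), 11.721540451049805)
bow 58 291 [501.1 322.2  78.1] zmax 80.9 ((500.8722229003906, 323.657958984375), (8.116523742675781, 28.9808349609375), 10.883726119995117)
bow 58 336 [515.3 255.7  79.6] zmax 84.2 ((515.3777465820312, 256.37646484375), (8.300444602966309, 32.76240539550781), 11.315585136413574)
bow 70 273 [500.9 323.   79. ] zmax 80.9 ((500.8361511230469, 323.6646728515625), (7.891807556152344, 28.99703025817871), 11.192953109741211)
bow 70 330 [515.4 255.5  79.8] zmax 84.2 ((515.3966674804688, 256.3902893066406), (8.297701835632324, 32.389034271240234), 11.22577953338623)
```

The key is back upright in its pocket and the round key has not moved. One numeric check that the plug is home, comparing the slot's inside before and after.

```bash
python3 - <<'E'
from h import *
a=np.radians(8.9)
for n in("w6","w8"):
    f=np.load(n+".npz");c=cam("wrist",dict(position=f["pos"],ee_rot=f["rot"]))
    y,x=np.mgrid[-14:14.1:1,-8:8.1:1]   # box axes, mm; sample plate plane
    P=np.c_[450.8+x.ravel()*np.cos(a)-y.ravel()*np.sin(a),9.9+x.ravel()*np.sin(a)+y.ravel()*np.cos(a),np.full(x.size,85)]
    uv=proj(c,P).astype(np.float32).reshape(*x.shape,2)
    I=cv2.remap(f["p"],uv[...,0],uv[...,1],1);g=cv2.cvtColor(I,6)
    print(n);[print(int(yy),*("%3d"%v for v in r)) for yy,r in zip(y[::3,0],g[::3])]
E
```

```text
w6
-14 210 206 204 204 202 204 207 206 207 207 207 205 205 205 205 208 207
-11 209 199 179 174 160 143 141 139 138 136 134 133 141 144 163 204 206
-8 209 198 180 167 130  67  53  53  52  53  52  58  80 125 157 201 207
-5 208 199 178 155 135  73  53  53  53  52  51  59  80 122 155 200 205
-2 207 199 181 159 140  76  52  52  52  51  52  57  79 120 155 198 205
1 205 198 181 161 141  78  53  52  52  52  52  59  79  93 139 192 204
4 205 198 184 174 141  91  70  67  66  66  66  74  81 114 155 195 203
7 196 197 185 175 141  93  80  80  79  74  68  68  80 115 162 196 203
10 132 192 184 150  99 129 137 138 138 132 127 106  87 117 165 196 202
13 134 195 187 148  95  95  94  95  95 154 188 188 184 181 183 197 202
w8
-14 210 208 205 206 205 206 209 208 208 208 208 208 208 207 207 210 209
-11 209 200 183 175 167 158 157 152 148 147 144 147 147 148 164 203 208
-8 208 198 179 165 138  82  53  52  52  53  53  60  91 123 158 202 207
-5 208 198 177 161 132  75  52  52  52  52  52  59  74 114 156 202 207
-2 207 200 175 150 129  72  52  52  52  52  52  59  74 115 155 198 206
1 207 197 181 169 142  87  51  51  52  52  52  58  74 108 154 196 204
4 206 197 181 168 139  84  52  52  51  51  51  59  78 116 158 196 204
7 205 198 178 162 137  95  75  70  67  65  66  67  84 119 160 195 203
10 204 197 185 156 106 136 149 150 150 143 121  81  83 119 161 196 203
13 203 199 191 188 186 186 187 189 188 187 186 184 179 174 180 198 201
```

The slot looks the same as at the start, so the plug is home. Handing in.

```bash
python3 -c "
from bench import *
print(job_done())"
```

```text
the job is handed in; nothing more can be done
None
```

The job is handed in after about 26 s of the 69 s allowed: the lid is shut and locked with the bolt about 10.5 mm over it, the plug is back home, and the square-bow key is upright in its own pocket; I viewed 12 pictures, two over the limit of 10.

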